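# Put the hand lens and sample vial back in the kit tray

## Robot

A 6-joint arm with a two-finger parallel gripper is mounted at the origin on a cart in front of the work surface, level with it; the furniture and walls round the work are solid. World frame = base frame: x ahead of the robot, y to its left, z up, the work surface at z = 0. Lengths are in m, angles in rad, forces in N, time in s.
With the tool pointing down it reaches from about 0.375 to 0.9 m from the base axis. Payload 3.1 kg.
Tool frame: the origin (TCP) lies at the centre of the arm's flange, where the gripper is bolted on; the fingertips stand tip_reach ahead of it and the grasp point (between the pads) lies 164 mm ahead of it (tip_reach is the distance from the TCP to the fingertips, in m); z points along the fingers, y is the direction in which the jaws open and shut (so a half turn about z gives the same grasp; the last joint's range is limited). The gripper opens to 87 mm and grips with 3 to 60 N. Pads are 19 mm wide; open, the fingers measure 117 mm over their backs; the gripper's body (75 mm by 190 mm) begins 51 mm behind the grasp point.
Start: joints at [-1.29, 0.527, 1.433, -0, 1.181, -0.178], TCP at [0.277, -0.56, 0.405] pointing down, gripper open.
Joint ranges: [-3.08, 3.08], [-0.75, 2.2], [0.22, 2.44], [-1.43, 4.57], [0, 2.65], [-2.85, 2.85]. Speed limits (rad/s): [2.79, 2.79, 3.14, 3.14, 3.14, 3.14].

## Interface

Orientations are given as a unit quaternion [x, y, z, w].
In Python, from rig import get_obs, camera, hand_in, tip_reach gives the robot as it stands. The module is installed in compiled form; this text tells all that it offers.
- The arm moves only by the tool servo_tool, never from a script. Its argument "steps" is one flat list of numbers, 5 for each row, row after row: the finger opening in m, from 0 to 0.087, then the shift along the tool's x, y, z in m, then the turn about the tool's z in rad. A call has 1 to 12 rows; each row is the pose to reach, as a shift and turn from the pose commanded when the call began, along the tool's axes at that moment; what a row does not reach only later rows make up. A row lasts 1/8 s, in which the tool goes at most 62.5 mm and 10.7 degrees, less where a joint would pass 70% of its speed; a pose out of reach is approached as far as the arm can. A call with a gripper value outside its range is refused whole. The fingers move at their own pace and stop on an object; "force" is the grip in N (left out, the last holds). Time passes only in rows, so rows that repeat a pose let the fingers close. It gives the time, the measured TCP pose, the force and the opening at its end, in the units of the state.
- get_obs(): the state, without advancing time (a new reading comes with each control period).
- camera(name): name is "scene" or "top" or "wrist"; returns a dict with "pixels" (384x512x3 uint8, blue, green, red), "vertical_fov" (degrees; the focal length in pixels is half the picture's height over the tangent of half this angle, whatever the lens; pixels are square), "cx", "cy" (the principal point, pixels), "T" (4x4, takes a point from camera to world coordinates). Camera axes: x right, y up, looking along -z (the intrinsics and any distortion apply to the point x, -y, -z); pixel columns grow to the right and rows downward; lengths in m; the calibration is good to about 2 mm. A picture is of the moment at which its call begins. There is no depth.
- hand_in(): hands the job in, once; it reports no verdict.
The state is a dict: "time": time; "q": joint angles; "joint_velocities": joint speeds; "joint_torque": joint torques, N m; "position": TCP position; "tool_rot": TCP orientation; "ft_force": force on the tool from outside, world axes, zero at the start; "moment": the same for the moment, N m; "grip_width": finger opening in m.
Only numpy, scipy, OpenCV 4.12 (cv2) and the standard library are available. Lean on these libraries where they do the work, as an engineer would, in place of code of your own. Each camera call takes 0.05 s, during which the arm holds its last target.

## Task

Put the hand lens and the tall white-capped sample vial back into the wooden kit tray, each in the nest cut to its shape: the lens lying flat in the oblong nest and the vial standing upright in the round one. Both must sit right down on the felt floor of their nests and be let go.

Things in the scene. Friction and masses are not known exactly. Their poses are not given: they have to be found in the camera images.
- lens_center (a point): centre (half-way up) of the loose folded hand lens lying flat on a dark rubber bench mat (fixed, 2 mm thick): two oblong metal plates with round ends and a black lens barrel between them, 28 mm wide (its x axis), 46 mm long (its y axis), 16 mm high (its z axis, up), origin 8 mm above its underside. Take it from above across its 28 mm width
- vial_center (a point): centre (half-way up) of the loose tall sample vial standing on a dark rubber bench mat (fixed, 2 mm thick): a clear round tube 34 mm in diameter with a white ribbed screw cap, 77 mm high overall (z up along it), origin 38.5 mm above its underside. Two other vials on the bench, a short red-capped one and a thin black-capped one, are not wanted
- lens_nest (a point): centre of the felt floor of the oblong nest in the wooden kit tray; the nest is 42 mm along its x axis, 60 mm along its y axis and 9 mm deep (z up); its floor is 15 mm and the tray's flat top 24 mm above the bench. The lens belongs here with its length along the nest's length (either way round). The tray is fixed to the bench, 102 mm by 174 mm, with its x and y along those of the nest
- vial_nest (a point): centre of the felt floor of the round nest in the same tray, 81 mm along +y from the oblong one; the nest is 46 mm in diameter and 9 mm deep (z up), floor 15 mm above the bench. The tall vial stands here
There are look-alikes about, which are no part of the job. What is shaped like the part that bears lens_center but purple or turquoise is not meant.

How it is judged:
By the outcome, as a careful person would: the job done as asked, in the order asked, and still so for the second after the job is handed in, with the robot touching nothing.
It also fails if it takes over 51 s, if anything falls off the work surface, if the arm or the gripper's body presses on something with over 40 N, if the wrist force passes 120 N, or if a joint passes its speed limit or range.

## Working session

There is one attempt and no reset: what is moved stays moved. The work goes in short steps, Python scripts to look and compute and a tool call to move; the robot and the scene stay as the last step left them, time stands still between calls to the robot, and variables do not carry over. Pictures are saved under pics/ and viewed, and the job is handed in when it is done.

Besides the shell and the picture viewer there is one more tool, called after "Request:" as name(argument=value, ...) on one line, values as JSON. servo_tool: Moves the arm, as the interface text tells. Its arguments: {"type":"object","properties":{"steps":{"type":"array"},"force":{"type":"number"}},"required":["steps"]}

```bash
mkdir -p pics; python3 - <<'E'
from rig import get_obs,camera,tip_reach
import cv2,numpy as np
print(get_obs(),tip_reach)
for n in ["scene","top","wrist"]:
    c=camera(n);cv2.imwrite(f"pics/{n}0.png",c["pixels"]);print(n,{k:(np.round(v,4).tolist() if k=="T" else v) for k,v in c.items() if k!="pixels"})
E
```

```text
{'time': 0.0, 'q': array([-1.28950695e+00,  5.28430242e-01,  1.43391860e+00, -3.07525681e-05,
        1.18141576e+00, -1.78481012e-01]), 'joint_velocities': array([ 0.00068676,  0.00174006,  0.00135892, -0.00131934, -0.00103191,
       -0.00045672]), 'joint_torque': array([ 1.81192736e-04, -4.40041924e+01, -1.76597857e+01,  6.33521006e-02,
        5.85227937e-02, -1.65051201e-04]), 'position': array([ 0.27727184, -0.55973027,  0.40378811]), 'tool_rot': array([ 9.73690654e-01,  2.27871305e-01, -6.99991330e-05, -1.08380804e-03]), 'ft_force': array([ 0.1054355 ,  0.09659547, -0.7031053 ]), 'moment': array([-0.03144884, -0.05489966, -0.02640183]), 'grip_width': 0.08708168540015532} 0.1822
scene {'vertical_fov': 57.939357616466964, 'cx': 255.2891728273146, 'cy': 188.9421670251897, 'T': [[-0.8806, 0.3633, -0.3043, 0.2322], [-0.4737, -0.6944, 0.5417, 0.6332], [-0.0145, 0.6212, 0.7835, 0.7152], [0.0, 0.0, 0.0, 1.0]]}
top {'vertical_fov': 49.31312916274568, 'cx': 262.7995113528187, 'cy': 190.13389062057297, 'T': [[-0.0233, 0.9897, -0.1413, 0.3554], [-0.9997, -0.0234, 0.0015, 0.1818], [-0.0018, 0.1413, 0.99, 0.9429], [0.0, 0.0, 0.0, 1.0]]}
wrist {'vertical_fov': 61.67229554649693, 'cx': 255.97985722588916, 'cy': 190.02285397036133, 'T': [[0.4432, 0.8656, 0.233, 0.3394], [-0.8964, 0.4288, 0.1123, -0.5269], [-0.0027, -0.2586, 0.966, 0.3844], [0.0, 0.0, 0.0, 1.0]]}
```

View pics/scene0.png

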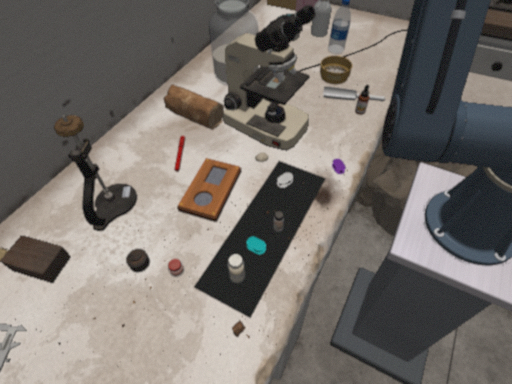

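View pics/top0.png

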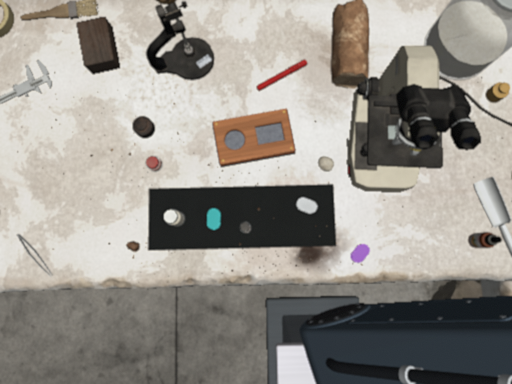

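View pics/wrist0.png

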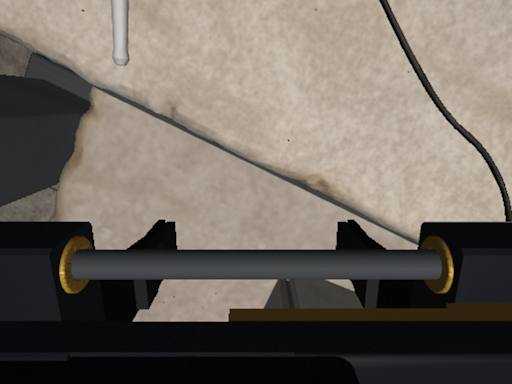

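Candidates in top: lens silver (307,206); look-alikes turquoise (214,218) and purple (360,253). Vial white-capped (173,217); others are black-capped (246,228) and red-capped (153,163). I choose the silver and white-capped ones, and check them in a close crop.

```bash
python3 - <<'E'
import cv2,numpy as np
t=cv2.imread("pics/top0.png");s=cv2.imread("pics/scene0.png")
a=cv2.resize(t[100:256,140:340],None,fx=4,fy=4,interpolation=cv2.INTER_CUBIC)[:600]
cv2.imwrite("pics/tc.png",cv2.resize(t[100:250,140:340],None,fx=4,fy=4,interpolation=cv2.INTER_CUBIC))
cv2.imwrite("pics/sc.png",cv2.resize(s[150:300,170:370],None,fx=4,fy=4,interpolation=cv2.INTER_CUBIC))
E
```

```text
(no output)
```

View pics/tc.png

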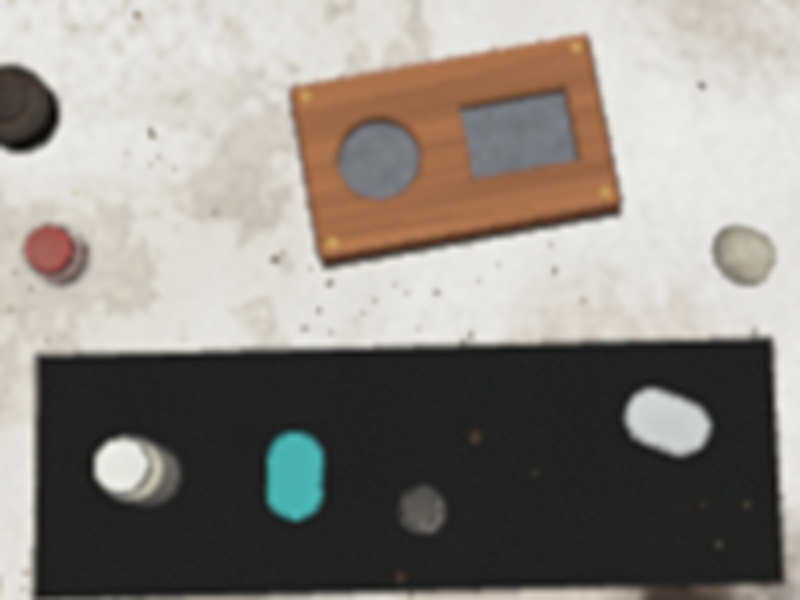

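View pics/sc.png

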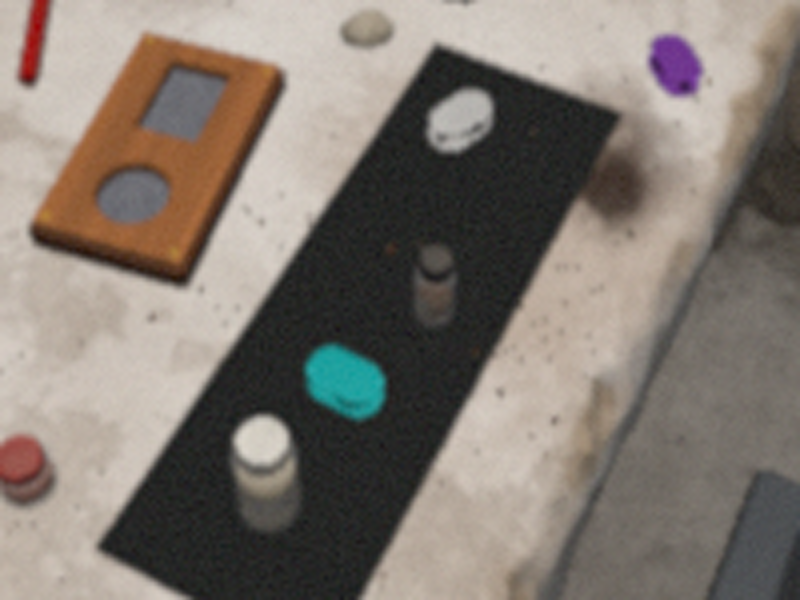

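```bash
cat > h.py <<'E'
import numpy as np,cv2
def ray(c,u,v):
    f=192/np.tan(np.radians(c["vertical_fov"]/2))
    d=c["T"][:3,:3]@np.array([(u-c["cx"])/f,-(v-c["cy"])/f,-1]);return c["T"][:3,3],d
def onz(c,u,v,z):
    o,d=ray(c,u,v);return o+d*(z-o[2])/d[2]
def proj(c,p):
    f=192/np.tan(np.radians(c["vertical_fov"]/2))
    q=c["T"][:3,:3].T@(np.array(p)-c["T"][:3,3]);return c["cx"]+f*q[0]/-q[2],c["cy"]-f*q[1]/-q[2]
E
python3 - <<'E'
from h import *; from rig import camera
T=camera("top");S=camera("scene")
tc=lambda a,b:((a+.5)/4-.5+140,(b+.5)/4-.5+100)
sc=lambda a,b:((a+.5)/4-.5+170,(b+.5)/4-.5+150)
def P(n,c,uv,z): print(n,np.round(onz(c,*uv,z),4))
P("vial T",T,tc(123,466),.079);P("vial S",S,sc(262,438),.079)
P("circ T",T,tc(378,158),.024)
for p in [(461,106),(568,90),(578,158),(473,177)]: P("nest",T,tc(*p),.024)
for p in [(292,88),(587,36),(620,208),(326,260)]: P("tray",T,tc(*p),.024)
for p in [(148,34),(284,72),(184,272),(34,228)]: P("trayS",S,sc(*p),.024)
P("red T",T,tc(50,250),.04); P("blk T",T,tc(422,506),.05);P("blk S",S,sc(436,258),.05)
for n,c,box,z in [("T",T,(290,190,325,220),.018),("S",S,(272,168,298,192),.018)]:
    x0,y0,x1,y1=box;g=c["pixels"][y0:y1,x0:x1].astype(float).mean(2)
    m=(g>130).astype(np.uint8)
    k=max(cv2.findContours(m,cv2.RETR_EXTERNAL,cv2.CHAIN_APPROX_NONE)[0],key=len)[:,0]+[x0,y0]
    w=np.array([onz(c,*p,z)[:2] for p in k],np.float32)
    print(n,m.sum(),cv2.minAreaRect(w*1000),k.min(0),k.max(0))
E
```

```text
vial T [0.4289 0.3729 0.079 ]
vial S [0.4296 0.3715 0.079 ]
circ T [0.6044 0.2424 0.024 ]
nest [0.6336 0.195  0.024 ]
nest [0.6415 0.134  0.024 ]
nest [0.6017 0.1296 0.024 ]
nest [0.5921 0.1891 0.024 ]
tray [0.6464 0.2907 0.024 ]
tray [0.6731 0.1222 0.024 ]
tray [0.5723 0.1068 0.024 ]
tray [0.5464 0.2724 0.024 ]
trayS [0.67   0.1222 0.024 ]
trayS [0.5698 0.1094 0.024 ]
trayS [0.5432 0.2764 0.024 ]
trayS [0.6422 0.2919 0.024 ]
red T [0.5523 0.4227 0.04  ]
blk T [0.4063 0.2199 0.05  ]
blk S [0.4075 0.2137 0.05  ]
T 249 ((451.37811279296875, 84.29525756835938), (45.58742904663086, 29.98714256286621), 66.58042907714844) [296 197] [317 213]
S 167 ((450.1707458496094, 87.48772430419922), (53.699642181396484, 32.683921813964844), 78.23812103271484) [277 173] [292 187]
```

```bash
cat >> h.py <<'E'
def plan(wps,turnworld=()):
    from rig import get_obs
    from scipy.spatial.transform import Rotation as R
    o=get_obs();M=R.from_quat(o["tool_rot"]).as_matrix()
    print("t",round(o["time"],2),"pos",np.round(o["position"],4),"yaw_y",round(float(np.degrees(np.arctan2(M[1,1],M[0,1]))),2),"q",np.round(o["q"],3),"F",np.round(o["ft_force"],1),"w",round(o["grip_width"],4))
    for w in wps: d=np.array(w)-o["position"];print(w,"->",np.round(M.T@d,4),"L",round(float(np.linalg.norm(d)),3))
E
python3 -c "
from h import *
plan([(.37,-.1,.42),(.44,.085,.36)])"
```

```text
t 0.25 pos [ 0.2773 -0.5599  0.4043] yaw_y -63.66 q [-1.289  0.528  1.433 -0.     1.181 -0.178] F [-0.3  0.2 -0.3] w 0.0871
(0.37, -0.1, 0.42) -> [ 0.2871 -0.3711 -0.0153] L 0.469
(0.44, 0.085, 0.36) -> [ 0.4319 -0.5057  0.0448] L 0.667
```

Request:
servo_tool(steps=[0.087, 0.036, -0.046, -0.002, 0, 0.087, 0.072, -0.093, -0.004, 0, 0.087, 0.108, -0.139, -0.006, 0, 0.087, 0.144, -0.186, -0.008, 0, 0.087, 0.18, -0.232, -0.01, 0, 0.087, 0.216, -0.279, -0.012, 0, 0.087, 0.252, -0.325, -0.014, 0, 0.087, 0.287, -0.371, -0.015, 0, 0.087, 0.32, -0.405, 0, -0.18, 0.087, 0.355, -0.44, 0.015, -0.36, 0.087, 0.385, -0.465, 0.03, -0.54, 0.087, 0.41, -0.492, 0.045, -0.7])

```text
time: 1.75
position: [0.4272, 0.0643, 0.3595]
tool_rot: [0.835, 0.55, 0.001, 0.0]
ft_force: [0.6, -0.2, 0.8]
grip_width: 0.0871
```

```bash
python3 - <<'E'
from h import *; from rig import camera
c=camera("wrist");cv2.imwrite("pics/w1.png",c["pixels"])
plan([(.451,.085,.3)]); print(proj(c,(.451,.085,.018)))
E
```

```text
t 1.8 pos [0.427  0.0667 0.3581] yaw_y -22.93 q [-0.105  0.349  1.949  0.003  0.845  0.293] F [ 0.5  2.1 -1.2] w 0.0874
(0.451, 0.085, 0.3) -> [0.026  0.015  0.0581] L 0.065
(np.float64(271.1157765986818), np.float64(148.6117041803841))
```

View pics/w1.png

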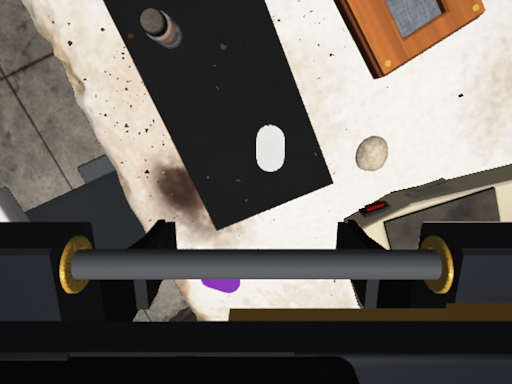

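The wrist view shows the silver lens at (270,148), aligned with the jaws; black-capped vial at (155,25), purple look-alike at (220,285).

```bash
python3 - <<'E'
from h import *; from rig import camera
c=camera("wrist");x0,y0=235,105
cv2.imwrite("pics/w1c.png",cv2.resize(c["pixels"][105:195,215:325],None,fx=6,fy=6,interpolation=cv2.INTER_CUBIC))
g=c["pixels"][105:195,235:300].astype(float).mean(2)
m=(g>110).astype(np.uint8)
k=max([q for q in cv2.findContours(m,cv2.RETR_EXTERNAL,cv2.CHAIN_APPROX_NONE)[0] if q[:,0].max()<85],key=len)[:,0]+[x0,y0]
w=np.array([onz(c,*p,.018)[:2] for p in k],np.float32)
print(cv2.minAreaRect(w*1000),k.min(0),k.max(0))
plan([(.451,.085,.1945)])
E
```

```text
((449.86346435546875, 86.25304412841797), (47.16088104248047, 28.177762985229492), 68.40406036376953) [258 127] [286 174]
t 1.85 pos [0.4265 0.0652 0.3586] yaw_y -23.23 q [-1.09e-01  3.47e-01  1.95e+00  1.00e-03  8.47e-01  2.96e-01] F [-0.7 -0.1 -0.5] w 0.0872
(0.451, 0.085, 0.1945) -> [0.0278 0.0151 0.1641] L 0.167
```

View pics/w1c.png

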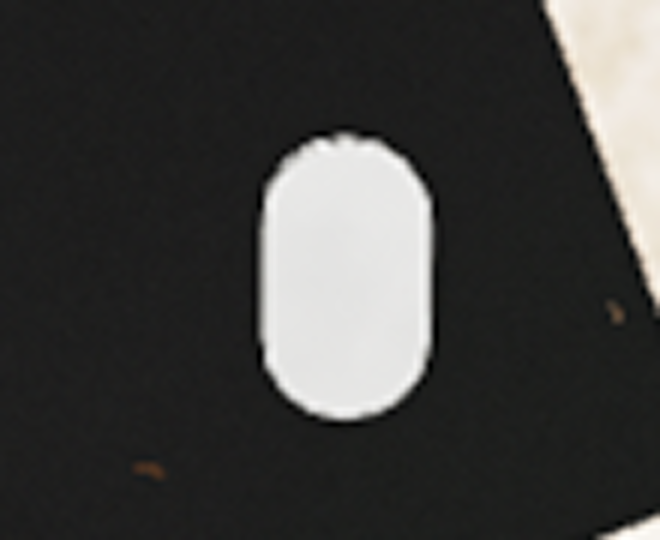

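Request:
servo_tool(steps=[0.06, 0.028, 0.0135, 0.04, -0.01, 0.06, 0.028, 0.0135, 0.08, -0.01, 0.06, 0.028, 0.0135, 0.12, -0.01, 0.06, 0.028, 0.0135, 0.14, -0.01, 0.06, 0.028, 0.0135, 0.14, -0.01, 0.06, 0.028, 0.0135, 0.14, -0.01])

```text
time: 2.6
position: [0.4505, 0.0826, 0.2205]
tool_rot: [0.834, 0.552, 0.001, 0.0]
ft_force: [-0.7, 0.3, -0.1]
grip_width: 0.0599
```

```bash
python3 - <<'E'
from h import *; from rig import camera
c=camera("wrist");cv2.imwrite("pics/w2.png",c["pixels"])
for i in range(3):plan([(.450,.086,.1945)]);camera("wrist")
E
```

```text
t 2.65 pos [0.4505 0.0827 0.2208] yaw_y -23.02 q [-0.063  0.65   1.99  -0.     0.499  0.339] F [0.5 0.1 0.3] w 0.0601
(0.45, 0.086, 0.1945) -> [ 0.0028 -0.0018  0.0263] L 0.026
t 2.7 pos [0.4505 0.0828 0.2209] yaw_y -23.01 q [-0.063  0.65   1.99  -0.     0.499  0.339] F [ 0.8 -0.3 -0.4] w 0.0599
(0.45, 0.086, 0.1945) -> [ 0.0027 -0.0017  0.0264] L 0.027
t 2.75 pos [0.4504 0.0829 0.2209] yaw_y -23.0 q [-0.063  0.65   1.99  -0.     0.499  0.339] F [-0.2  0.1  0.8] w 0.0602
(0.45, 0.086, 0.1945) -> [ 0.0027 -0.0017  0.0264] L 0.027
```

View pics/w2.png

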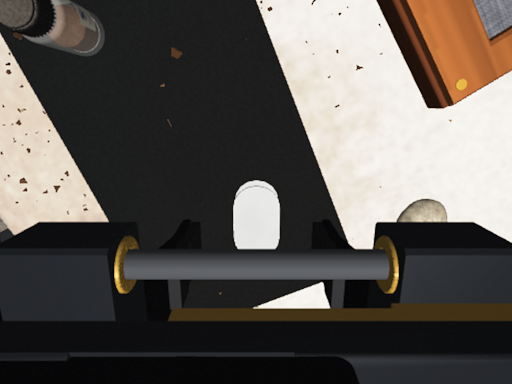

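Request:
servo_tool(steps=[0.06, 0.002, -0.001, 0.015, -0.01, 0.06, 0.002, -0.001, 0.0262, -0.01, 0.06, 0.002, -0.001, 0.0262, -0.01, 0.02, 0.002, -0.001, 0.0262, -0.01, 0.02, 0.002, -0.001, 0.0262, -0.01, 0.02, 0.002, -0.001, 0.0262, -0.01, 0.02, 0.002, -0.001, 0.0262, -0.01, 0.02, 0.002, -0.001, 0.0262, -0.01], force=20)

```text
time: 3.8
position: [0.45, 0.0853, 0.1937]
tool_rot: [0.831, 0.556, 0.0, 0.0]
ft_force: [0.2, -0.3, 0.7]
grip_width: 0.0262
```

```bash
python3 - <<'E'
from h import *; from rig import camera
c=camera("wrist");cv2.imwrite("pics/w3.png",c["pixels"])
plan([(.450,.086,.1945)])
E
```

```text
t 3.85 pos [0.45   0.0853 0.1938] yaw_y -22.4 q [-0.058  0.709  1.998 -0.     0.434  0.334] F [0.5 0.3 1.9] w 0.0265
(0.45, 0.086, 0.1945) -> [ 0.0007 -0.0003 -0.0007] L 0.001
```

View pics/w3.png

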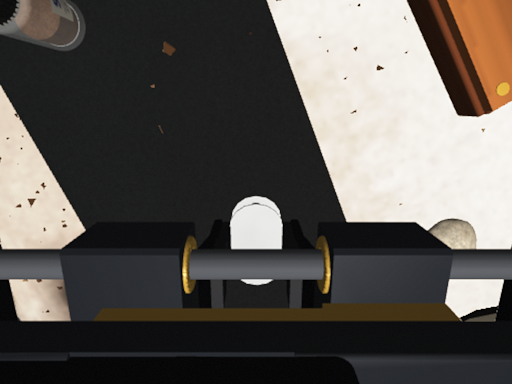

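Request:
servo_tool(steps=[0.02, 0, 0, -0.02, 0, 0.02, 0, 0, -0.06, 0, 0.02, 0, 0, -0.11, 0, 0.02, 0.025, 0.036, -0.136, -0.14, 0.02, 0.05, 0.073, -0.136, -0.28, 0.02, 0.075, 0.11, -0.136, -0.42, 0.02, 0.1, 0.146, -0.136, -0.55, 0.02, 0.1, 0.146, -0.136, -0.55, 0.02, 0.1, 0.146, -0.136, -0.55, 0.02, 0.1, 0.146, -0.136, -0.55])

```text
time: 5.1
position: [0.6216, 0.122, 0.3291]
tool_rot: [0.649, 0.761, -0.001, -0.001]
ft_force: [-0.2, 0.2, -0.9]
grip_width: 0.0267
```

```bash
python3 - <<'E'
from h import *; from rig import camera
c=camera("wrist");cv2.imwrite("pics/w4.png",c["pixels"])
plan([(.617,.162,.2075)]); print(proj(c,(.617,.162,.024)),proj(c,(.6044,.2424,.024)))
E
```

```text
t 5.15 pos [0.6218 0.122  0.3294] yaw_y 9.08 q [ 0.018  0.627  1.478 -0.     1.038 -0.141] F [ 0.5 -0.  -0.3] w 0.0267
(0.617, 0.162, 0.2075) -> [0.0403 0.0018 0.1219] L 0.128
(np.float64(260.1016563716573), np.float64(141.73490638919168)) (np.float64(260.6700744089752), np.float64(41.84627073427819))
```

View pics/w4.png

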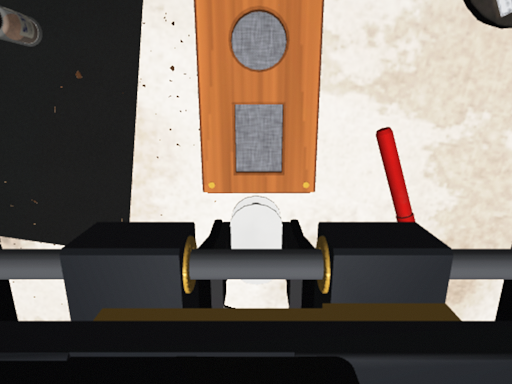

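Lens is held; oblong nest at columns 235–282, rows 103–172, round nest centred at (259,40), tray square with the tool.

```bash
python3 - <<'E'
from h import *; from rig import camera
c=camera("wrist");cv2.imwrite("pics/w4c.png",cv2.resize(c["pixels"][0:200,190:330],None,fx=3,fy=3,interpolation=cv2.INTER_CUBIC))
for p in [(235,103),(282,103),(282.5,172),(235,172)]: print(onz(c,*p,.024))
print(onz(c,259,40,.024))
E
```

```text
[0.59084537 0.19122896 0.024     ]
[0.63067517 0.19757113 0.024     ]
[0.64185869 0.13822418 0.024     ]
[0.5993395 0.131431  0.024    ]
[0.60324313 0.24359111 0.024     ]
```

View pics/w4c.png

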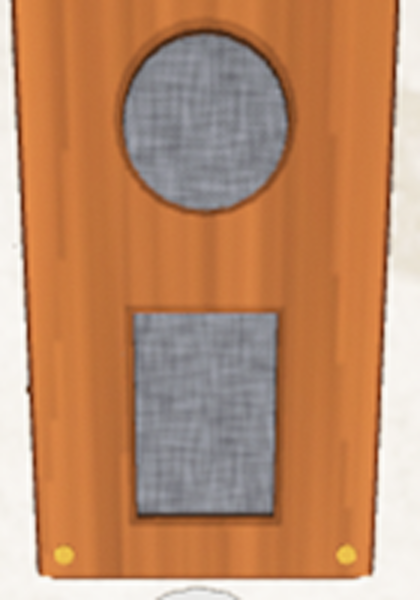

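Request:
servo_tool(steps=[0.02, 0.014, 0.0005, 0.0, 0, 0.02, 0.042, 0.001, 0.01, 0, 0.02, 0.042, 0.001, 0.05, 0, 0.02, 0.042, 0.001, 0.09, 0, 0.02, 0.042, 0.001, 0.107, 0, 0.02, 0.042, 0.001, 0.107, 0, 0.02, 0.042, 0.001, 0.107, 0])

```text
time: 6.08
position: [0.6181, 0.1639, 0.224]
tool_rot: [0.649, 0.761, 0.001, 0.001]
ft_force: [0.3, 0.3, -0.5]
grip_width: 0.0266
```

```bash
python3 - <<'E'
from h import *; from rig import camera
c=camera("wrist");cv2.imwrite("pics/w5.png",c["pixels"])
c=camera("top");cv2.imwrite("pics/t5.png",cv2.resize(c["pixels"][90:210,180:320],None,fx=5,fy=5,interpolation=cv2.INTER_CUBIC))
c=camera("scene");cv2.imwrite("pics/s5.png",cv2.resize(c["pixels"][130:230,160:280],None,fx=5,fy=5,interpolation=cv2.INTER_CUBIC))
plan([(.6163,.1635,.2075)])
E
```

```text
t 6.22 pos [0.6179 0.1638 0.2242] yaw_y 9.1 q [ 0.085  0.778  1.521  0.     0.84  -0.074] F [ 0.6  0.4 -1.2] w 0.0271
(0.6163, 0.1635, 0.2075) -> [-0.     -0.0017  0.0167] L 0.017
```

View pics/w5.png

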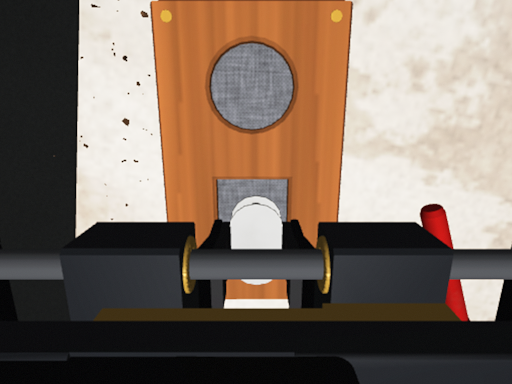

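View pics/s5.png

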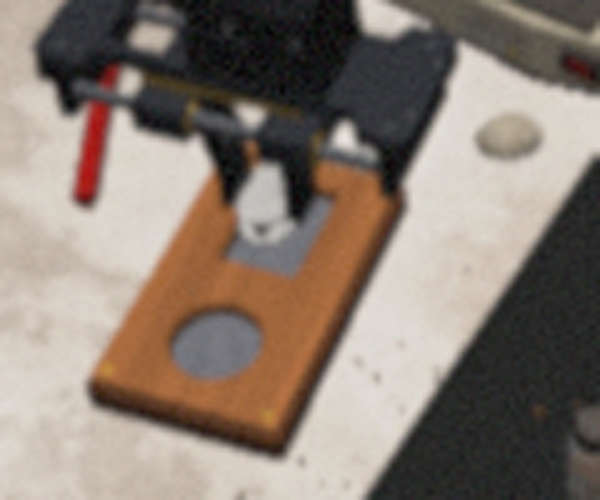

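Request:
servo_tool(steps=[0.02, 0, -0.002, 0.004, 0, 0.02, 0, -0.002, 0.01, 0, 0.02, 0, -0.002, 0.014, 0, 0.02, 0, -0.002, 0.0165, 0, 0.02, 0, -0.002, 0.017, 0, 0.02, 0, -0.002, 0.017, 0])

```text
time: 6.98
position: [0.6151, 0.1634, 0.2067]
tool_rot: [0.649, 0.761, -0.0, -0.0]
ft_force: [-2.7, -0.4, 8.3]
grip_width: 0.0263
```

```bash
python3 - <<'E'
from h import *; from rig import camera
c=camera("wrist");cv2.imwrite("pics/w6.png",c["pixels"])
c=camera("scene");cv2.imwrite("pics/s6.png",cv2.resize(c["pixels"][130:230,160:280],None,fx=5,fy=5,interpolation=cv2.INTER_CUBIC))
plan([(.6163,.1635,.2075)])
E
```

```text
t 7.08 pos [0.6151 0.1634 0.2067] yaw_y 9.12 q [ 0.084  0.802  1.532 -0.     0.809 -0.075] F [-2.5 -0.2  7.6] w 0.0266
(0.6163, 0.1635, 0.2075) -> [-0.0001  0.0012 -0.0008] L 0.001
```

View pics/w6.png

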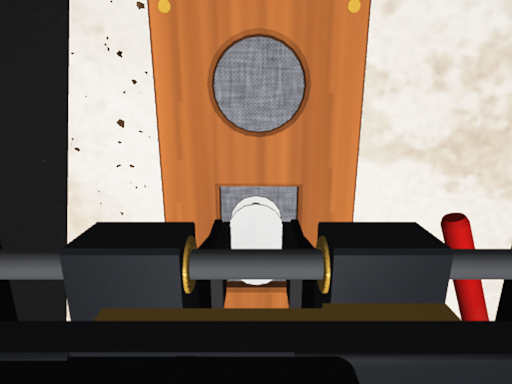

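View pics/s6.png

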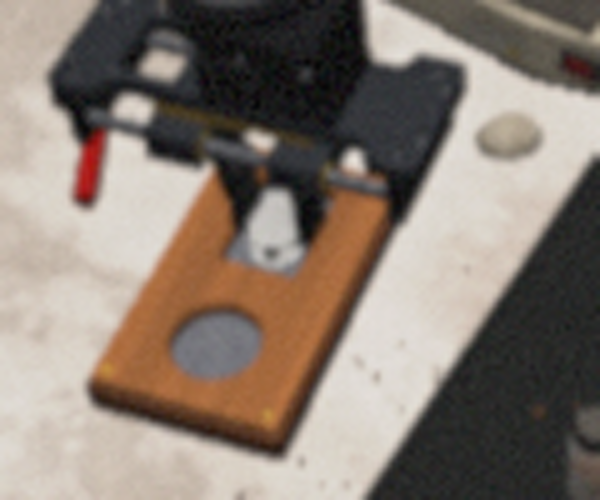

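Request:
servo_tool(steps=[0.06, 0, 0, 0, 0, 0.06, 0, 0, 0, 0, 0.06, 0, 0, 0, 0, 0.06, 0, 0, -0.02, 0, 0.06, 0, 0, -0.06, 0, 0.087, -0.03, 0, -0.12, 0, 0.087, -0.04, 0, -0.12, 0, 0.087, -0.04, 0, -0.12, 0])

```text
time: 8.07
position: [0.6211, 0.1231, 0.3259]
tool_rot: [0.649, 0.761, -0.0, -0.0]
ft_force: [-0.3, 0.7, -0.1]
grip_width: 0.0817
```

```bash
python3 - <<'E'
from h import *; from rig import camera
c=camera("wrist");cv2.imwrite("pics/w7.png",cv2.resize(c["pixels"][0:200,170:350],None,fx=3,fy=3))
c=camera("scene");cv2.imwrite("pics/s7.png",cv2.resize(c["pixels"][130:230,160:280],None,fx=5,fy=5,interpolation=cv2.INTER_CUBIC))
plan([(.429,.372,.36),(.429,.372,.214)])
E
```

```text
t 8.18 pos [0.6206 0.1241 0.324 ] yaw_y 9.1 q [ 0.021  0.633  1.483  0.     1.029 -0.138] F [-0.  -0.6  0.2] w 0.0851
(0.429, 0.372, 0.36) -> [ 0.2751 -0.1501 -0.0351] L 0.315
(0.429, 0.372, 0.214) -> [ 0.275  -0.1495  0.1109] L 0.332
```

View pics/w7.png

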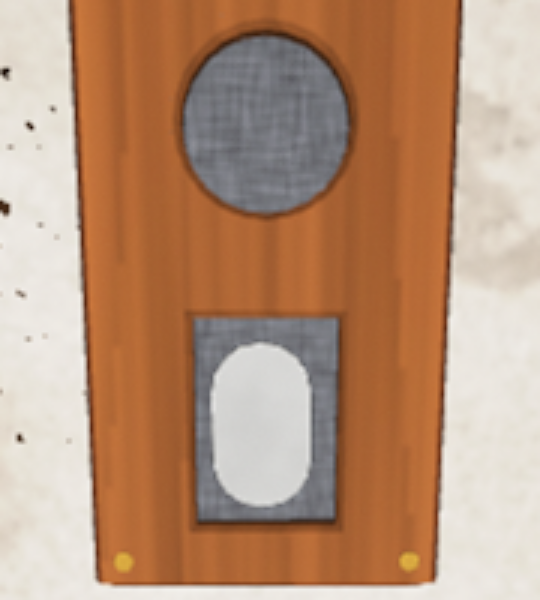

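View pics/s7.png

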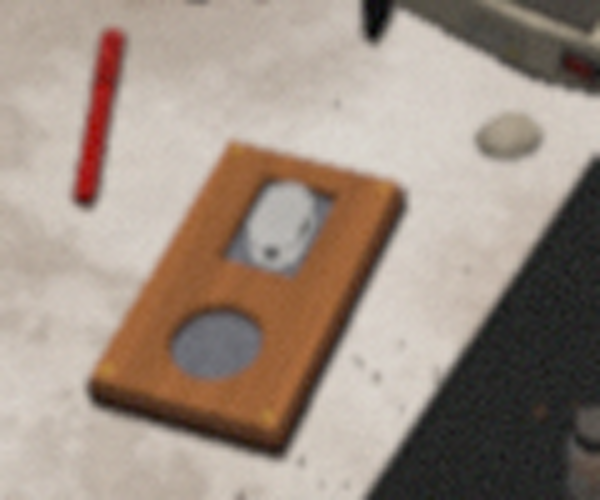

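Lens sits flat in the oblong nest with felt visible all round. Now the vial.

Request:
servo_tool(steps=[0.087, 0.046, -0.03, -0.03, 0, 0.087, 0.092, -0.06, -0.035, 0, 0.087, 0.138, -0.09, -0.035, 0, 0.087, 0.184, -0.12, -0.035, 0, 0.087, 0.22, -0.15, -0.035, 0, 0.087, 0.22, -0.15, -0.035, 0, 0.087, 0.22, -0.15, -0.035, 0])

```text
time: 9.05
position: [0.4385, 0.3177, 0.3595]
tool_rot: [0.648, 0.761, -0.001, -0.0]
ft_force: [-0.1, 0.6, -0.1]
grip_width: 0.087
```

```bash
python3 - <<'E'
from h import *; from rig import camera
camera("wrist");c=camera("wrist");cv2.imwrite("pics/w8.png",c["pixels"])
cv2.imwrite("pics/w8c.png",cv2.resize(c["pixels"][80:220,180:330],None,fx=4,fy=4,interpolation=cv2.INTER_CUBIC))
plan([(.429,.372,.214)]);print(proj(c,(.429,.372,.079)))
np.savez("c8.npz",**c)
E
```

```text
t 9.15 pos [0.4395 0.317  0.3599] yaw_y 9.06 q [ 0.419  0.476  1.688 -0.     0.978  0.261] F [ 0.7 -0.5 -0.1] w 0.0873
(0.429, 0.372, 0.214) -> [ 0.0561 -0.0016  0.1459] L 0.156
(np.float64(255.91461267556156), np.float64(125.45800113385707))
```

View pics/w8.png

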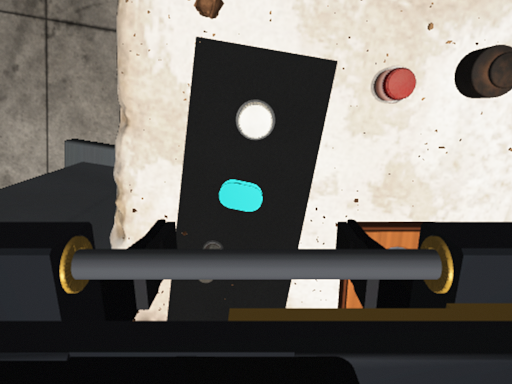

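View pics/w8c.png

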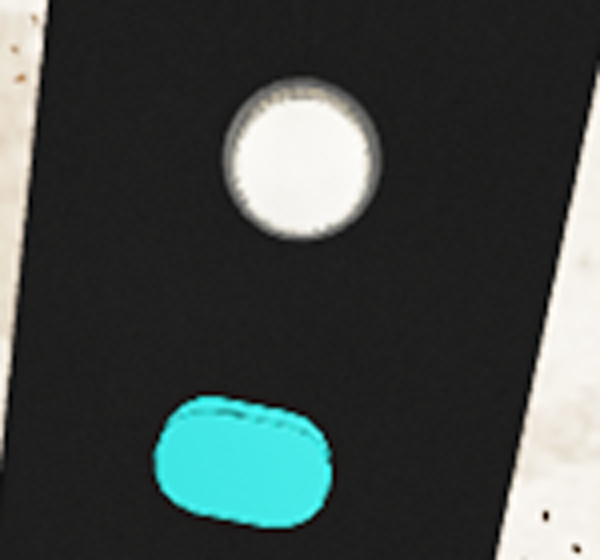

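Vial cap centre at (255.5,122), turquoise look-alike at (241,196) well clear of the fingers.

Request:
servo_tool(steps=[0.087, 0.03, -0.001, 0, 0, 0.087, 0.058, -0.001, 0.01, 0, 0.087, 0.058, -0.001, 0.06, 0, 0.087, 0.058, -0.001, 0.1, 0, 0.087, 0.058, -0.001, 0.13, 0, 0.087, 0.058, -0.001, 0.146, 0, 0.087, 0.058, -0.001, 0.146, 0, 0.087, 0.058, -0.001, 0.146, 0])

```text
time: 10.15
position: [0.4294, 0.3745, 0.2155]
tool_rot: [0.649, 0.761, 0.001, 0.0]
ft_force: [-0.3, -0.3, 0.6]
grip_width: 0.0871
```

```bash
python3 - <<'E'
from h import *; from rig import camera
camera("wrist");c=camera("wrist");cv2.imwrite("pics/w9.png",c["pixels"])
plan([(.429,.374,.214)])
E
```

```text
t 10.25 pos [0.4291 0.3747 0.2159] yaw_y 9.1 q [0.522 0.731 1.708 0.    0.699 0.363] F [-0.4  0.3  0.4] w 0.0873
(0.429, 0.374, 0.214) -> [-0.0007 -0.0002  0.0019] L 0.002
```

View pics/w9.png

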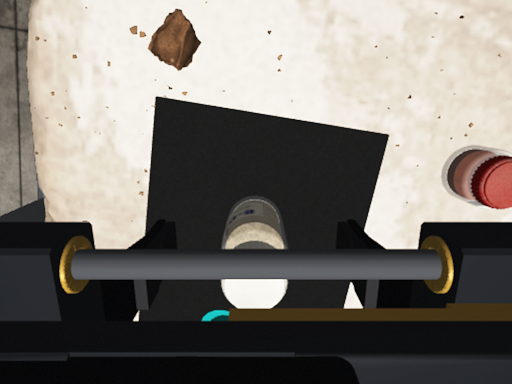

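Vial (cols 221–287) is centred between the fingers; close.

Request:
servo_tool(steps=[0.06, 0, 0, 0, 0, 0.025, 0, 0, 0, 0, 0.025, 0, 0, 0, 0, 0.025, 0, 0, 0, 0, 0.025, 0, 0, 0, 0, 0.025, 0, 0, 0, 0, 0.025, 0, 0, 0, 0, 0.025, 0, 0, -0.015, 0, 0.025, 0, 0, -0.03, 0, 0.025, 0, 0, -0.03, 0], force=20)

```text
time: 11.5
position: [0.4291, 0.3749, 0.2466]
tool_rot: [0.649, 0.761, 0.002, 0.001]
ft_force: [0.2, 0.9, -1.4]
grip_width: 0.033
```

```bash
python3 - <<'E'
from h import *; from rig import camera
camera("wrist");c=camera("wrist");cv2.imwrite("pics/w10.png",c["pixels"])
c=camera("scene");cv2.imwrite("pics/s10.png",cv2.resize(c["pixels"][190:310,180:300],None,fx=5,fy=5,interpolation=cv2.INTER_CUBIC))
plan([(.604,.243,.34),(.604,.243,.229)])
E
```

```text
t 11.65 pos [0.4284 0.3744 0.2448] yaw_y 9.11 q [0.522 0.682 1.699 0.    0.76  0.363] F [ 0.6  0.9 -0.9] w 0.0332
(0.604, 0.243, 0.34) -> [-0.1576  0.1525 -0.0952] L 0.239
(0.604, 0.243, 0.229) -> [-0.1576  0.1525  0.0158] L 0.22
```

View pics/w10.png

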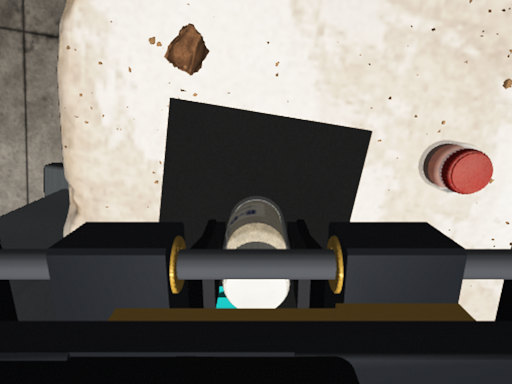

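View pics/s10.png

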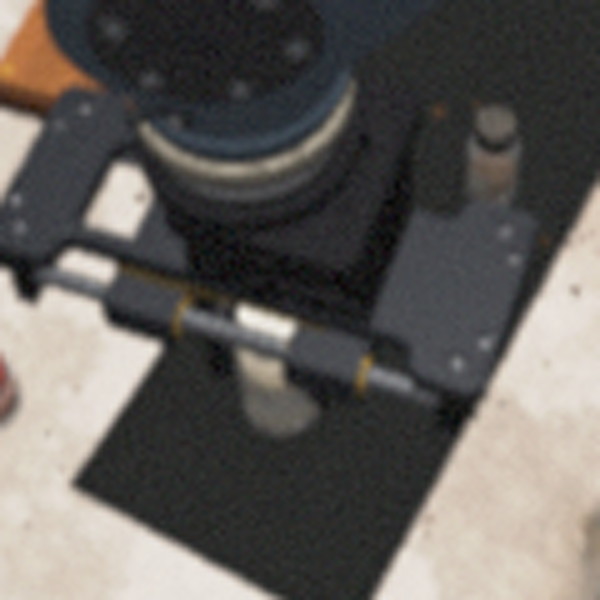

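Request:
servo_tool(steps=[0.025, -0.01, 0.01, -0.04, 0, 0.025, -0.04, 0.04, -0.055, 0, 0.025, -0.075, 0.073, -0.055, 0, 0.025, -0.11, 0.107, -0.055, 0, 0.025, -0.14, 0.136, -0.055, 0, 0.025, -0.158, 0.153, -0.055, 0, 0.025, -0.158, 0.153, -0.045, 0, 0.025, -0.158, 0.153, -0.025, 0, 0.025, -0.158, 0.153, -0.009, 0, 0.025, -0.158, 0.153, -0.003, 0, 0.025, -0.158, 0.153, -0.003, 0, 0.025, -0.158, 0.153, -0.003, 0])

```text
time: 13.15
position: [0.6048, 0.2431, 0.2482]
tool_rot: [0.649, 0.761, 0.001, 0.0]
ft_force: [-0.0, -0.4, -0.1]
grip_width: 0.033
```

```bash
python3 - <<'E'
from h import *; from rig import camera
camera("wrist");c=camera("wrist");cv2.imwrite("pics/w11.png",c["pixels"])
c=camera("scene");cv2.imwrite("pics/s11.png",cv2.resize(c["pixels"][130:240,150:270],None,fx=5,fy=5,interpolation=cv2.INTER_CUBIC))
plan([(.604,.243,.229)])
E
```

```text
t 13.3 pos [0.6049 0.2428 0.2483] yaw_y 9.11 q [0.211 0.755 1.477 0.    0.908 0.052] F [ 0.5 -0.3 -1.1] w 0.033
(0.604, 0.243, 0.229) -> [ 0.0003 -0.0009  0.0193] L 0.019
```

View pics/w11.png

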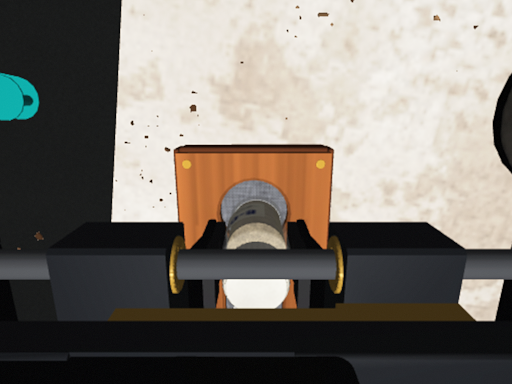

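View pics/s11.png

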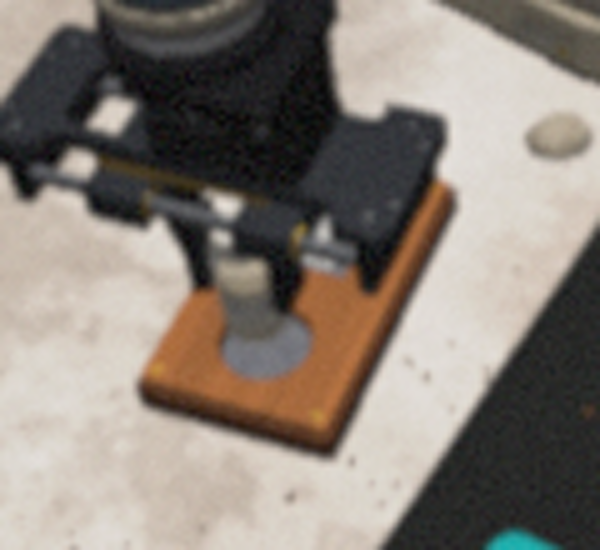

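Request:
servo_tool(steps=[0.025, 0, -0.001, 0.005, 0, 0.025, 0, -0.001, 0.0075, 0, 0.025, 0, -0.001, 0.0075, 0])

```text
time: 13.68
position: [0.6035, 0.2425, 0.2396]
tool_rot: [0.649, 0.761, -0.0, -0.0]
ft_force: [-0.3, 0.0, -0.9]
grip_width: 0.0328
```

```bash
python3 - <<'E'
from h import *; from rig import camera
camera("wrist");c=camera("wrist");cv2.imwrite("pics/w12.png",cv2.resize(c["pixels"][140:330,160:350],None,fx=3,fy=3,interpolation=cv2.INTER_CUBIC))
c=camera("scene");cv2.imwrite("pics/s12.png",cv2.resize(c["pixels"][160:230,170:240],None,fx=8,fy=8,interpolation=cv2.INTER_CUBIC))
plan([(.604,.243,.229)])
E
```

```text
t 13.82 pos [0.6037 0.2426 0.24  ] yaw_y 9.1 q [0.211 0.766 1.483 0.    0.892 0.052] F [-0.   0.9 -0.5] w 0.0329
(0.604, 0.243, 0.229) -> [0.0004 0.0003 0.011 ] L 0.011
```

View pics/w12.png

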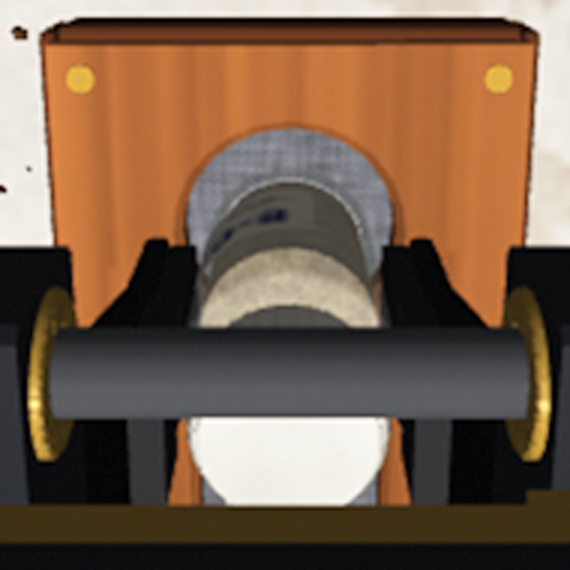

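View pics/s12.png

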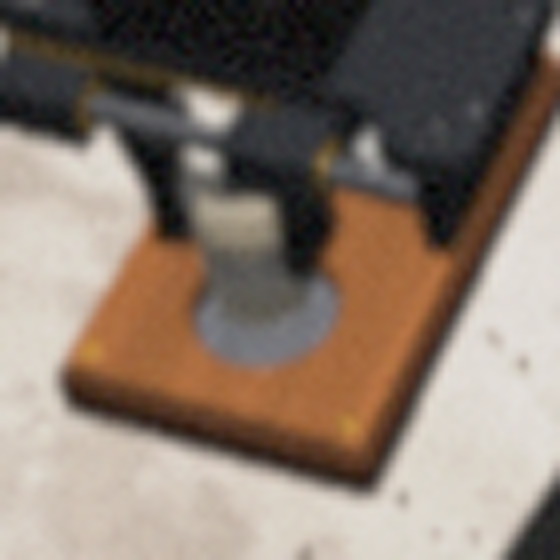

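```bash
python3 - <<'E'
from h import *; from rig import camera,get_obs
c=camera("wrist");p=get_obs()["position"]
d=np.array([-.158,.987,0]);e=np.array([.987,.158,0])
# least squares: nest rim points seen
pts=[(288,126),(184,200),(396,200)]
for a,b in pts+[(288,178)]:
    u,v=(a+.5)/3-.5+160,(b+.5)/3-.5+140
    for z in (.024,.026):
        w=onz(c,u,v,z)-p; print((a,b),z,"along x",round(w@d*1e3,1),"y",round(w@e*1e3,1))
for s in (17,23): print(s,proj(c,[*(p+d*s/1e3)[:2],.026]))
E
```

```text
(288, 126) 0.024 along x 25.2 y -1.2
(288, 126) 0.026 along x 25.6 y -1.2
(184, 200) 0.024 along x 8.9 y -23.4
(184, 200) 0.026 along x 9.6 y -23.2
(396, 200) 0.024 along x 8.9 y 21.9
(396, 200) 0.026 along x 9.5 y 21.7
(288, 178) 0.024 along x 13.8 y -1.2
(288, 178) 0.026 along x 14.4 y -1.2
17 (np.float64(257.5371013573553), np.float64(195.06236359122224))
23 (np.float64(257.5452029834543), np.float64(185.81482173325375))
```

Vial sits about 4 mm toward the lens side in the nest (rim gap at crop rows 126–178); shifting tool x by +3.5 mm, then lowering.

Request:
servo_tool(steps=[0.025, 0.0035, -0.0005, 0, 0, 0.025, 0.0035, -0.0005, 0.003, 0, 0.025, 0.0035, -0.0005, 0.006, 0, 0.025, 0.0035, -0.0005, 0.0085, 0, 0.025, 0.0035, -0.0005, 0.0105, 0, 0.025, 0.0035, -0.0005, 0.0115, 0, 0.025, 0.0035, -0.0005, 0.0115, 0])

```text
time: 14.75
position: [0.6026, 0.2459, 0.2285]
tool_rot: [0.649, 0.761, -0.0, -0.0]
ft_force: [0.3, 0.9, -1.6]
grip_width: 0.0329
```

```bash
python3 - <<'E'
from h import *; from rig import camera
camera("wrist");c=camera("wrist");cv2.imwrite("pics/w13.png",cv2.resize(c["pixels"][140:330,160:350],None,fx=3,fy=3,interpolation=cv2.INTER_CUBIC))
c=camera("scene");cv2.imwrite("pics/s13.png",cv2.resize(c["pixels"][160:230,170:240],None,fx=8,fy=8,interpolation=cv2.INTER_CUBIC))
plan([(.604,.243,.229)])
E
```

```text
t 14.9 pos [0.6026 0.246  0.2286] yaw_y 9.11 q [0.216 0.783 1.486 0.    0.872 0.057] F [ 0.5  0.2 -1.5] w 0.0329
(0.604, 0.243, 0.229) -> [-0.0031  0.0009 -0.0004] L 0.003
```

View pics/w13.png

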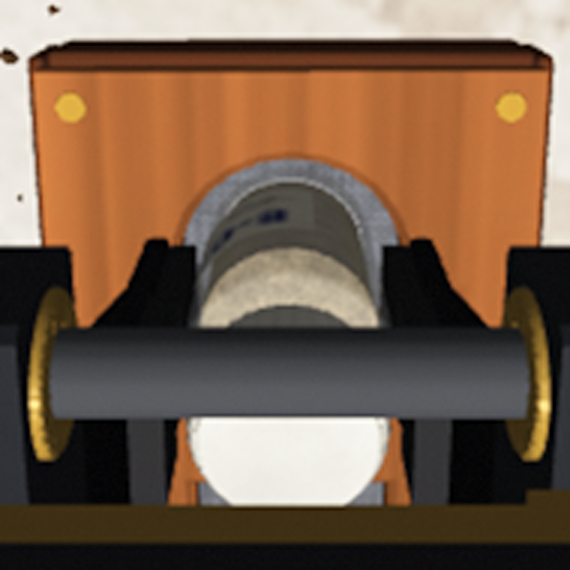

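View pics/s13.png

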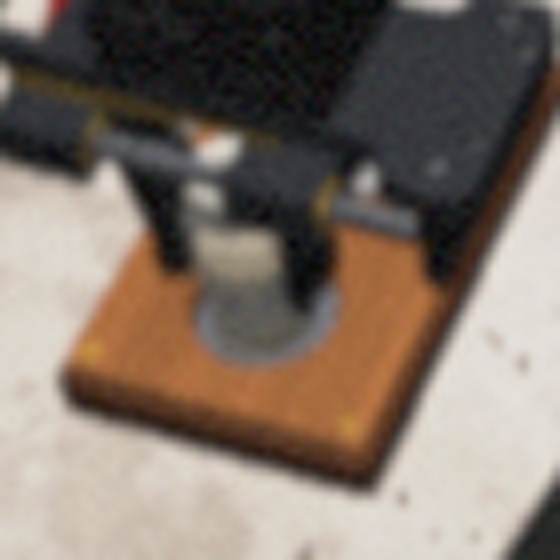

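Request:
servo_tool(steps=[0.025, 0, 0, 0.0006, 0, 0.025, 0, 0, 0.0012, 0, 0.025, 0, 0, 0.0012, 0])

```text
time: 15.28
position: [0.6026, 0.246, 0.2275]
tool_rot: [0.649, 0.761, 0.0, 0.0]
ft_force: [-0.4, -0.5, 0.0]
grip_width: 0.0333
```

Request:
servo_tool(steps=[0.025, 0, 0, 0.0006, 0, 0.025, 0, 0, 0.0012, 0, 0.025, 0, 0, 0.0012, 0])

```text
time: 15.65
position: [0.6026, 0.246, 0.2274]
tool_rot: [0.649, 0.761, 0.0, 0.0]
ft_force: [-1.5, -1.3, 7.5]
grip_width: 0.033
```

Contact with the floor at 7.5 N. Release and withdraw straight up.

Request:
servo_tool(steps=[0.04, 0, 0, 0, 0, 0.07, 0, 0, 0, 0, 0.087, 0, 0, 0, 0, 0.087, 0, 0, 0, 0, 0.087, 0, 0, -0.02, 0, 0.087, 0, 0, -0.06, 0, 0.087, 0, 0, -0.11, 0, 0.087, -0.04, 0, -0.15, 0, 0.087, -0.08, 0, -0.15, 0, 0.087, -0.08, 0, -0.15, 0])

```text
time: 16.9
position: [0.6158, 0.1645, 0.3786]
tool_rot: [0.65, 0.76, 0.001, 0.001]
ft_force: [0.6, 0.2, 0.5]
grip_width: 0.0869
```

```bash
python3 - <<'E'
from h import *; from rig import camera
camera("wrist");c=camera("wrist");cv2.imwrite("pics/w14.png",c["pixels"])
c=camera("scene");cv2.imwrite("pics/s14.png",cv2.resize(c["pixels"][140:240,160:260],None,fx=6,fy=6,interpolation=cv2.INTER_CUBIC))
plan([])
E
```

```text
t 17.05 pos [0.615  0.1673 0.3767] yaw_y 9.11 q [ 9.000e-02  5.750e-01  1.428e+00  1.000e-03  1.138e+00 -6.900e-02] F [1.1 0.8 0.2] w 0.0867
```

View pics/w14.png

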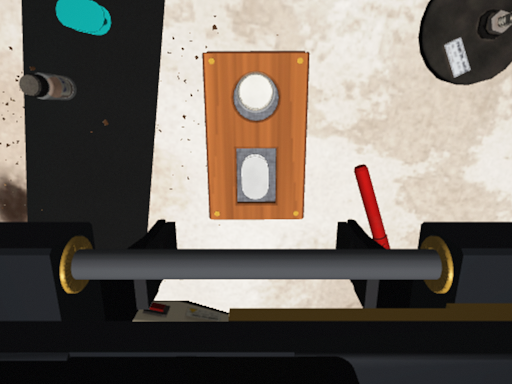

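View pics/s14.png

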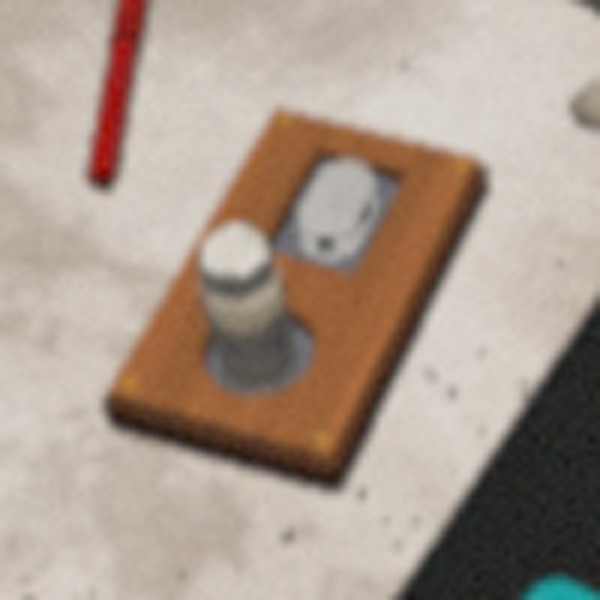

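Both parts are in their nests (vial cap at (256,92), lens at (255,176) in the wrist view), and the gripper is clear.

```bash
python3 -c "
from rig import hand_in,get_obs
print(get_obs()['time'],get_obs()['ft_force']);print(hand_in())"
```

```text
17.05 [1.06498936 0.78655636 0.16182721]
the job is handed in; nothing more can be done
None
```

The hand lens and the tall white-capped vial are both back in the tray, let go, and the job was handed in at 17.05 s of the 51 s allowed. The lens went in first, then the vial.

- **Lens:** it lies flat in the oblong nest with felt visible all round. It touched down with about 8 N at the expected height.
- **Vial:** it stands upright in the round nest. It touched down with about 7.5 N, roughly 1.5 mm lower than I had calculated, which is probably calibration error. Part of that could also be the vial having slipped in the grip, but the last pictures show it upright inside the nest.
- **Disagreements:** the wrist and top cameras differed by about 2 mm along the tray's length. Just before lowering, a close view showed the vial about 4 mm off centre, so I shifted it 3.5 mm.
- **Last check:** the gripper is open and clear, with force readings close to zero. No check failed.

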